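# Find the lid that fits the sample box and snap it home

## Task

Close the open sample box that stands on the black mat, nearest the robot: try the three look-alike lids until you find the one that fits it, and press that lid down until it snaps fully home, flat on the rim. Lay any lid that does not fit back on the bench, grip bar up, and leave the other two boxes open and the other things where they are.

Things in the scene. Friction and masses are not known exactly. Their poses are not given: they have to be found in the camera images.
- lid_p_center (a point): Lid: aluminium plate 124 x 106 x 5 mm (x, y, z), on top a black grip bar 60 mm long (x), 16 thick (y), 28 tall, below a grey plug 22 mm deep, in all 55 mm high, 0.2 kg. Lies plug down. Only the plug's length and width differ from lid to lid. Point: lid's centre, 27.5 mm above the plug's underside, 0.5 mm above the plate. x along the bar, z up; a half turn about z changes nothing.
- lid_q_center (a point): Lid: aluminium plate 124 x 106 x 5 mm (x, y, z), on top a black grip bar 60 mm long (x), 16 thick (y), 28 tall, below a grey plug 22 mm deep, in all 55 mm high, 0.2 kg. Lies plug down. Only the plug's length and width differ from lid to lid. Point: lid's centre, 27.5 mm above the plug's underside, 0.5 mm above the plate. x along the bar, z up; a half turn about z changes nothing.
- lid_r_center (a point): Lid: aluminium plate 124 x 106 x 5 mm (x, y, z), on top a black grip bar 60 mm long (x), 16 thick (y), 28 tall, below a grey plug 22 mm deep, in all 55 mm high, 0.2 kg. Lies plug down. Only the plug's length and width differ from lid to lid. Point: lid's centre, 27.5 mm above the plug's underside, 0.5 mm above the plate. x along the bar, z up; a half turn about z changes nothing.
- box_1_rim (a point): Open aluminium box, 124 x 106 mm outside (x, y), 70 mm high, fixed to the bench. One of three; the one on the mat (nearest the robot, x below 0.6 m) is to be closed. Mouths differ by 12 to 14 mm in length and width. Point: centre of the mouth at rim height; x along the 124 mm side, z up. A lid goes on with its x along the box's x, either way round.
- box_2_rim (a point): Open aluminium box, 124 x 106 mm outside (x, y), 70 mm high, fixed to the bench. One of three; the one on the mat (nearest the robot, x below 0.6 m) is to be closed. Mouths differ by 12 to 14 mm in length and width. Point: centre of the mouth at rim height; x along the 124 mm side, z up. A lid goes on with its x along the box's x, either way round.
- box_3_rim (a point): Open aluminium box, 124 x 106 mm outside (x, y), 70 mm high, fixed to the bench. One of three; the one on the mat (nearest the robot, x below 0.6 m) is to be closed. Mouths differ by 12 to 14 mm in length and width. Point: centre of the mouth at rim height; x along the 124 mm side, z up. A lid goes on with its x along the box's x, either way round.
- mat_center (a point): Centre of the flat black mat, 280 x 300 mm. Fit: the right plug (foot bevelled 4 mm) enters the box with 2.5 mm spare per side, is held about 13 mm short of home by two sprung bars inside the short walls, and snaps home when pressed with 5 to 20 N: plate on the rim, lid centre 5.5 mm above it. Wrong plugs stay on the rim: plate 21 to 22 mm above it.
- objective_center (a point): bystander: loose black microscope objective standing upright, 52 mm across, 72 mm tall; its centre. Leave it alone.
- holder_center (a point): bystander: loose turned aluminium specimen holder, 64 mm across, 58 mm tall; its centre. Leave it alone.
Not all that is in view belongs to the job. What is shaped like the part that bears box_3_rim but pink or purple is not meant.

How it is judged:
At the end, for the whole second after the job is handed in: The lid that fits the box on the mat is snapped home on it: plate within 2 mm of flat on the rim, centred within 5 mm, level within 0.04 rad, aligned within 0.12 rad. The other two lids lie flat on the bench, bar up (centre below 31 mm, tilt under 0.06 rad) (((world x of lid_p_center below 0.62 m and height (world z) of lid_p_center between 0.073 and 0.0775 m and angle between lid_p_center's own z axis and vertical below 0.04 rad and ((horizontal distance between lid_p_center and box_1_rim below 0.005 m and angle between the x axis of lid_p_center and the x axis of box_1_rim, either way round below 0.12 rad) or (horizontal distance between lid_p_center and box_2_rim below 0.005 m and angle between the x axis of lid_p_center and the x axis of box_2_rim, either way round below 0.12 rad) or (horizontal distance between lid_p_center and box_3_rim below 0.005 m and angle between the x axis of lid_p_center and the x axis of box_3_rim, either way round below 0.12 rad)) and height (world z) of each of lid_q_center, lid_r_center below 0.031 m and angle between each of lid_q_center, lid_r_center's own z axis and vertical below 0.06 rad) or (world x of lid_q_center below 0.62 m and height (world z) of lid_q_center between 0.073 and 0.0775 m and angle between lid_q_center's own z axis and vertical below 0.04 rad and ((horizontal distance between lid_q_center and box_1_rim below 0.005 m and angle between the x axis of lid_q_center and the x axis of box_1_rim, either way round below 0.12 rad) or (horizontal distance between lid_q_center and box_2_rim below 0.005 m and angle between the x axis of lid_q_center and the x axis of box_2_rim, either way round below 0.12 rad) or (horizontal distance between lid_q_center and box_3_rim below 0.005 m and angle between the x axis of lid_q_center and the x axis of box_3_rim, either way round below 0.12 rad)) and height (world z) of each of lid_p_center, lid_r_center below 0.031 m and angle between each of lid_p_center, lid_r_center's own z axis and vertical below 0.06 rad) or (world x of lid_r_center below 0.62 m and height (world z) of lid_r_center between 0.073 and 0.0775 m and angle between lid_r_center's own z axis and vertical below 0.04 rad and ((horizontal distance between lid_r_center and box_1_rim below 0.005 m and angle between the x axis of lid_r_center and the x axis of box_1_rim, either way round below 0.12 rad) or (horizontal distance between lid_r_center and box_2_rim below 0.005 m and angle between the x axis of lid_r_center and the x axis of box_2_rim, either way round below 0.12 rad) or (horizontal distance between lid_r_center and box_3_rim below 0.005 m and angle between the x axis of lid_r_center and the x axis of box_3_rim, either way round below 0.12 rad)) and height (world z) of each of lid_p_center, lid_q_center below 0.031 m and angle between each of lid_p_center, lid_q_center's own z axis and vertical below 0.06 rad))); the robot touches nothing.
It fails at once if the objective is pushed away or knocked over (distance of objective_center from where it was at the start of the episode above 0.03 m or angle between objective_center's own z axis and vertical above 0.5 rad).
It fails at once if the holder is pushed away or knocked over (distance of holder_center from where it was at the start of the episode above 0.03 m or angle between holder_center's own z axis and vertical above 0.5 rad).
It also fails if it takes over 72 s, if anything falls off the work surface, if the arm or the gripper's body presses on something with over 40 N, if the wrist force passes 120 N, or if a joint passes its speed limit or range.

## Robot

A 7-joint arm with a two-finger parallel gripper is mounted at the origin on the work surface. World frame = base frame: x ahead of the robot, y to its left, z up, the work surface at z = 0. Lengths are in m, angles in rad, forces in N, time in s.
With the tool pointing down it reaches from about 0.425 to 0.875 m from the base axis. Payload 4.7 kg.
Tool frame: the origin (TCP) lies midway between the tips of the shut fingers; the grasp point (between the pads) lies 19 mm behind it (ctrl.grasp_offset is the z of the grasp point in the tool frame, in m); z points along the fingers, y is the line along which they close (so a half turn about z gives the same grasp; the last joint's range is limited). The gripper opens to 87 mm and grips with 3 to 60 N. Pads are 19 mm wide; open, the fingers measure 117 mm over their backs; the gripper's body (75 mm by 190 mm) begins 51 mm behind the grasp point.
Start: joints at [-1.231, 0.321, -0.07, 1.45, 0.023, 1.371, -0.057], TCP at [0.208, 0.616, 0.223] pointing down, gripper open.
Joint ranges: [-2.86, 2.86], [-0.3, 2.09], [-1.38, 1.24], [0.06, 2.45], [-1.56, 4.7], [0.09, 2.05], [-2.69, 2.69]. Speed limits (rad/s): [2.57, 2.57, 3.14, 3.14, 3.14, 3.14, 3.14].

## Interface

Orientations are given as a rotation vector (axis times angle).
In Python, from rig import ctrl gives the robot as it stands.
- The arm moves only by the tool send_rows, never from a script. Its argument "commands" is a list of rows, each an object of numbers: "tx", "ty", "tz": the shift along the tool's x, y, z in cm; "rx", "ry", "rz": the turn, a rotation vector about the tool's x, y, z in degrees; "gripper": the finger opening in cm, from 0 to 8.7. In form: [{"tx": .., "ty": .., "tz": .., "rx": .., "ry": .., "rz": .., "gripper": ..}, ...]. A call has 1 to 10 rows; each row is the pose to reach, as a shift and turn from the pose commanded when the call began, along the tool's axes at that moment; what a row does not reach only later rows make up. A row lasts 1/8 s, in which the tool goes at most 62.5 mm and 10.7 degrees, less where a joint would pass 70% of its speed; a pose out of reach is approached as far as the arm can. A call with a gripper value outside its range is refused whole. The fingers move at their own pace and stop on an object; "newtons" is the grip in N (left out, the last holds). Time passes only in rows, so rows that repeat a pose let the fingers close. It gives the time, the measured TCP pose, the force, the opening and the grip force at its end, in the units of the state.
- ctrl.read_state(): the state, without advancing time (a new reading comes with each control period).
- ctrl.capture(name): name is "side" or "top" or "wrist"; returns the picture (480x640x3 uint8, red, green, blue); there is no depth.
- ctrl.get_calibration(name): a dict with "camera_matrix" (3x3 intrinsics, pixels), "view" (4x4, takes a point from world to camera coordinates). Camera axes: x right, y up, looking along -z (the intrinsics and any distortion apply to the point x, -y, -z); pixel columns grow to the right and rows downward; lengths in m; the calibration is good to about 2 mm. A picture is of the moment at which its call begins: read the wrist's pose just before it. get_calibration takes no time and is no camera call; for the wrist camera it gives the pose at the moment of the call.
- ctrl.finish_job(): hands the job in; it is judged then, once.
The state is a dict: "clock": time; "q": joint angles; "dq": joint speeds; "joint_efforts": joint torques, N m; "tool_pos": TCP position; "ee_rot": TCP orientation; "contact_force": force on the tool from outside, world axes, zero at the start; "ft_torque": the same for the moment, N m; "width": finger opening in m; "finger_force": force on a finger pad.
Only numpy, scipy, OpenCV 4.12 (cv2) and the standard library are available. Lean on these libraries where they do the work, as an engineer would, in place of code of your own. Each camera call takes 0.05 s, during which the arm holds its last target. There are 200 camera calls.

## Working session

There is one attempt and no reset: what is moved stays moved. The work goes in short steps, Python scripts to look and compute and a tool call to move; the robot and the scene stay as the last step left them, time stands still between calls to the robot, and variables do not carry over. Pictures are saved under pics/ and viewed, at most 10 in all, crops included, and the job is handed in when it is done.

Besides the shell and the picture viewer there is one more tool, called after "Emit:" by a JSON object that holds its "api" and its "payload". send_rows: Moves the arm, as the interface text tells. Its arguments: {"type":"object","properties":{"commands":{"type":"array"},"newtons":{"type":"number"}},"required":["commands"]}

```bash
mkdir -p pics; ls
python3 - <<'E'
from rig import ctrl
import cv2,numpy as np
for n in("top","side"):
    im=ctrl.capture(n); cv2.imwrite(f"pics/{n}0.png",im[:,:,::-1]); c=ctrl.get_calibration(n)
    print(n,{k:np.round(v,3).tolist() if not isinstance(v,str) else v for k,v in c.items()})
s=ctrl.read_state(); print(s, ctrl.grasp_offset)
c=ctrl.get_calibration("wrist");print(c)
E
```

```text
pics
top {'camera_matrix': [[552.774, 0.0, 310.622], [0.0, 552.774, 238.885], [0.0, 0.0, 1.0]], 'view': [[0.027, -1.0, -0.002, -0.029], [0.978, 0.026, 0.208, -0.536], [-0.207, -0.007, 0.978, -1.25], [0.0, 0.0, 0.0, 1.0]]}
side {'camera_matrix': [[587.107, 0.0, 328.498], [0.0, 587.107, 228.963], [0.0, 0.0, 1.0]], 'view': [[0.702, -0.712, 0.0, -0.389], [0.368, 0.363, 0.856, -0.276], [-0.61, -0.6, 0.518, -1.377], [0.0, 0.0, 0.0, 1.0]]}
{'clock': 0.1, 'q': array([-1.23090359,  0.32173868, -0.07010981,  1.45156194,  0.02260324,
        1.37081569, -0.05689331]), 'dq': array([-5.00706755e-04, -1.03895661e-03, -2.42528655e-04, -2.18530973e-03,
       -9.34846774e-04, -1.52941055e-03,  3.67278429e-05]), 'joint_efforts': array([ 5.96049631e-05, -4.92575169e+01, -4.05568583e-01, -3.13400745e+01,
       -6.42171619e-02,  3.93528782e-02,  6.03966669e-05]), 'tool_pos': array([0.20790959, 0.61531745, 0.22157323]), 'ee_rot': array([-5.0937065e-01, -3.0998275e+00,  2.7104712e-03]), 'contact_force': array([ 0.77930221, -0.46755678,  0.41101967]), 'ft_torque': array([-0.01825389, -0.01056592,  0.05647857]), 'finger_force': 0.0, 'width': 0.0872462863289399} -0.0187
{'camera_matrix': array([[350.15665736,   0.        , 319.91605903],
       [  0.        , 350.15665736, 243.12363343],
       [  0.        ,   0.        ,   1.        ]]), 'view': array([[ 0.31952039,  0.94757738, -0.00195701, -0.64739864],
       [-0.91140843,  0.30675784, -0.27428871,  0.03348338],
       [-0.25930945,  0.08942447,  0.9616454 , -0.39135068],
       [ 0.        ,  0.        ,  0.        ,  1.        ]])}
```

View pics/top0.png

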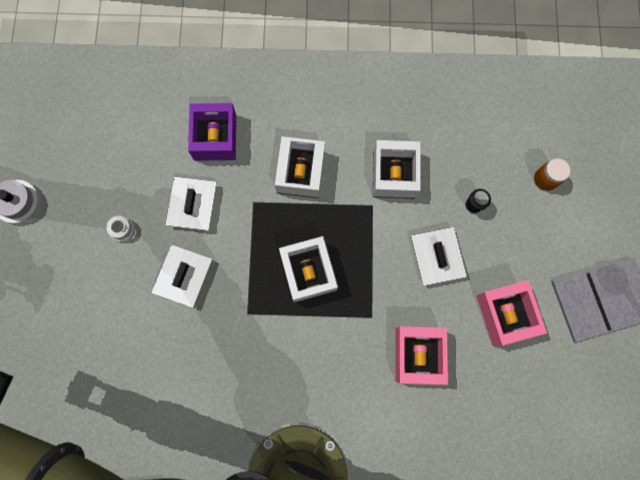

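View pics/side0.png

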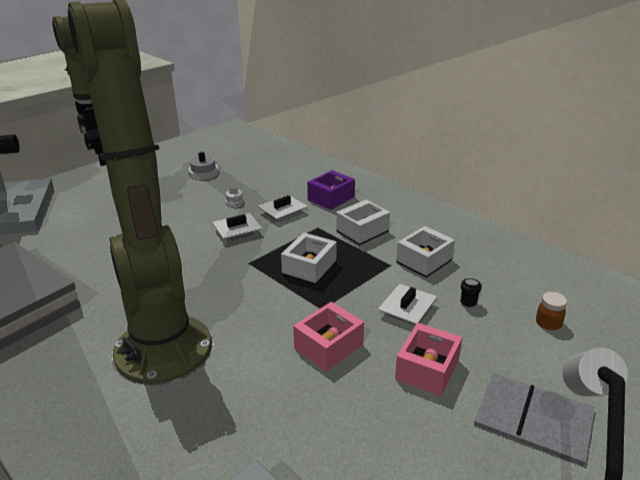

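The top view shows lids at about (191,203), (183,276) and (438,256), the target box on the mat at (308,268), and the other boxes at (300,165) and (397,168). The objective is at (479,200) and the holder at (120,229). The side view agrees.

```bash
cat > h.py <<'E'
from rig import ctrl
import cv2,numpy as np
from scipy.spatial.transform import Rotation as R
def ray(c,uv,z):
    K,V=c["camera_matrix"],c["view"]; uv=np.atleast_2d(uv).astype(float)
    d=np.c_[(uv-K[:2,2])/[K[0,0],K[1,1]],np.ones(len(uv))]*[1,-1,-1]
    o=-V[:3,:3].T@V[:3,3]; w=d@V[:3,:3]
    return (o+w*((z-o[2])/w[:,2])[:,None])[:,:2]
def rects(im,c,z,thr=185,amin=500):
    """white quads -> centre, angle of long side (rad), sides, in world at height z"""
    m=cv2.inRange(im,(thr,)*3,(255,)*3)
    out=[]
    for k in cv2.findContours(m,cv2.RETR_EXTERNAL,cv2.CHAIN_APPROX_NONE)[0]:
        if cv2.contourArea(k)<amin: continue
        h=cv2.convexHull(k)[:,0]
        w=ray(c,h,z); (x,y),(a,b),t=cv2.minAreaRect((w*1000).astype(np.float32))
        if b>a: a,b,t=b,a,t+90
        out.append((h.mean(0).round(),np.round([x,y,a,b],1),round((t+90)%180-90,1)))
    return out
def tomove(p,yaw,z):
    """shift/turn in tool axes (cm, deg) to TCP p at height z, tool down, tool y at world angle yaw (deg, mod 180)"""
    s=ctrl.read_state(); T=R.from_rotvec(s["ee_rot"])
    best=None
    for k in(0,180):
        a=np.radians(yaw+k); y=np.array([np.cos(a),np.sin(a),0]); zz=np.array([0,0,-1.]); x=np.cross(y,zz)
        r=(T.inv()*R.from_matrix(np.c_[x,y,zz])).as_rotvec(degrees=True)
        if best is None or np.linalg.norm(r)<np.linalg.norm(best): best=r
    print("shift",T.inv().apply(np.r_[p,z]-s["tool_pos"]).round(4)*100,"turn",best.round(2),"q7",s["q"][6].round(2),"clk",s["clock"])
E
python3 - <<'E'
from h import *
im=ctrl.capture("top");c=ctrl.get_calibration("top")
for z in(.027,.07):
    print(z)
    for r in rects(im,c,z): print(*r)
print(im[203,175],im[250,290],im[165,283],im[40,300],im[300,500])
E
```

```text
0.027
[180. 274.] [445.6 291.2 124.2 104.8] -18.0
[309. 269.] [473.6  -9.2 127.3 108.2] 17.2
[438. 259.] [ 510.8 -321.7  122.5  104.9] 13.0
[191. 203.] [626.  282.1 123.  105. ] -5.2
[395. 160.] [ 737.9 -225.   127.3  107.4] -0.7
[299. 161.] [736.8  18.5 127.4 109.2] -5.4
0.07
[180. 274.] [439.7 280.8 120.1 101.3] -18.0
[309. 269.] [466.7  -9.7 123.1 104.6] 17.2
[438. 259.] [ 502.7 -311.9  118.5  101.5] 13.0
[191. 203.] [614.1 272.  118.9 101.5] -5.2
[395. 160.] [ 722.3 -218.4  123.1  103.9] -0.7
[299. 161.] [721.3  17.1 123.2 105.6] -5.4
[219 219 218] [229 227 227] [225 224 223] [170 168 155] [11 17 14]
```

```bash
python3 -c "
from h import *
tomove([.4456,.2912],72,.17)"
```

```text
shift [-32.89 -23.1    5.21] turn [-0.09  0.01 -0.66] q7 -0.06 clk 0.15
```

Emit:
{"api": "send_rows", "payload": {"commands": [{"tx":-33,"ty":-23,"tz":5,"gripper":8.7},{"tx":-33,"ty":-23,"tz":5,"gripper":8.7},{"tx":-33,"ty":-23,"tz":5,"gripper":8.7},{"tx":-33,"ty":-23,"tz":5,"gripper":8.7},{"tx":-33,"ty":-23,"tz":5,"gripper":8.7},{"tx":-33,"ty":-23,"tz":5,"gripper":8.7},{"tx":-33,"ty":-23,"tz":5,"gripper":8.7},{"tx":-33,"ty":-23,"tz":5,"gripper":8.7},{"tx":-33,"ty":-23,"tz":5,"gripper":8.7},{"tx":-33,"ty":-23,"tz":5,"gripper":8.7}], "newtons": 30}}

```text
invalid input at $.commands[0]: expected keys tx, ty, tz, rx, ry, rz, gripper
```

Run:
```python
from h import *
c=ctrl.get_calibration("wrist");im=ctrl.capture("wrist");cv2.imwrite("pics/w1.png",im[:,:,::-1])
s=ctrl.read_state();print(s["tool_pos"],s["ee_rot"],np.abs(s["dq"]).max(),s["clock"])
for r in rects(im,c,.027): print(*r)
tomove([.4456,.2912],72,.031)
```

```text
[0.2079546  0.6155156  0.22189426] [-5.09388464e-01 -3.09990348e+00  1.75172297e-03] 0.002160385534748324 0.2
shift [-32.89 -23.1   19.12] turn [-0.06  0.   -0.66] q7 -0.06 clk 0.2
```

View pics/w1.png

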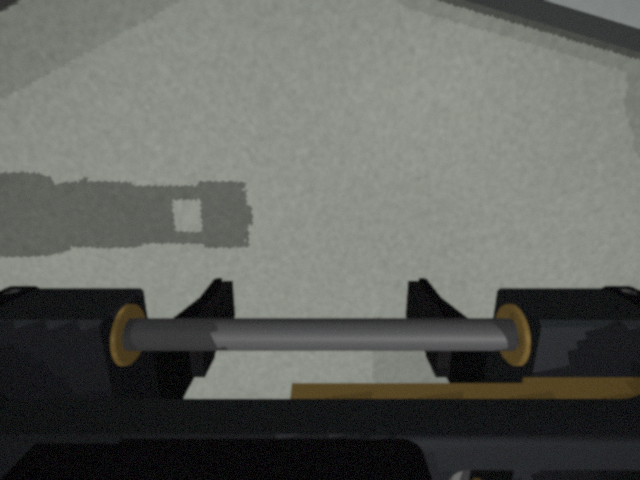

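The move was refused because every key is required. The wrist picture shows only bare bench and the fingers, at about columns 220 and 420.

Emit:
{"api": "send_rows", "payload": {"commands": [{"tx":-33,"ty":-23,"tz":5,"rx":0,"ry":0,"rz":-0.7,"gripper":8.7},{"tx":-33,"ty":-23,"tz":5,"rx":0,"ry":0,"rz":-0.7,"gripper":8.7},{"tx":-33,"ty":-23,"tz":5,"rx":0,"ry":0,"rz":-0.7,"gripper":8.7},{"tx":-33,"ty":-23,"tz":5,"rx":0,"ry":0,"rz":-0.7,"gripper":8.7},{"tx":-33,"ty":-23,"tz":5,"rx":0,"ry":0,"rz":-0.7,"gripper":8.7},{"tx":-33,"ty":-23,"tz":5,"rx":0,"ry":0,"rz":-0.7,"gripper":8.7},{"tx":-33,"ty":-23,"tz":5,"rx":0,"ry":0,"rz":-0.7,"gripper":8.7},{"tx":-33,"ty":-23,"tz":5,"rx":0,"ry":0,"rz":-0.7,"gripper":8.7},{"tx":-33,"ty":-23,"tz":5,"rx":0,"ry":0,"rz":-0.7,"gripper":8.7},{"tx":-33,"ty":-23,"tz":5,"rx":0,"ry":0,"rz":-0.7,"gripper":8.7}], "newtons": 30}}

```text
clock: 1.45
tool_pos: [0.4461, 0.294, 0.1727]
ee_rot: [-0.486, -3.104, -0.001]
contact_force: [-0.7, 0.6, 0.5]
width: 0.0869
finger_force: 0.0
```

Run:
```python
from h import *
c=ctrl.get_calibration("wrist");im=ctrl.capture("wrist");cv2.imwrite("pics/w2.png",im[:,:,::-1])
s=ctrl.read_state();print(s["tool_pos"],s["ee_rot"],np.abs(s["dq"]).max(),s["clock"])
for r in rects(im,c,.027): print(*r)
tomove([.4456,.2912],72,.031)
```

```text
[0.44619674 0.29381279 0.17267482] [-4.86187500e-01 -3.10364291e+00 -6.56020500e-04] 0.004509835963841461 1.5
[524. 277.] [547.4 461.   51.9  22.3] 76.8
[326. 224.] [444.5 290.8 122.6 104.4] -17.8
shift [-0.03 -0.27 14.17] turn [ 0.02 -0.01  0.19] q7 0.65 clk 1.5
```

View pics/w2.png

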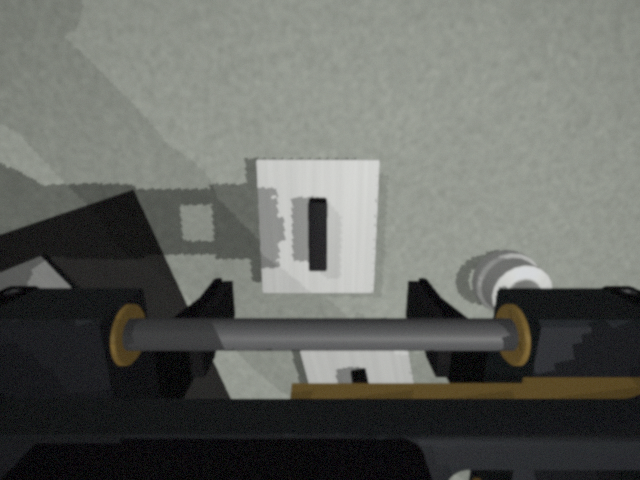

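The lid shows square between the fingers at pixels (257–379, 160–293), with the bar at (317,234). The holder, at (515,285), is clear of the fingers. I'll descend and grip.

Emit:
{"api": "send_rows", "payload": {"commands": [{"tx":0.1,"ty":-0.3,"tz":6,"rx":0,"ry":0,"rz":0.2,"gripper":8.7},{"tx":0.1,"ty":-0.3,"tz":11,"rx":0,"ry":0,"rz":0.2,"gripper":8.7},{"tx":0.1,"ty":-0.3,"tz":14.1,"rx":0,"ry":0,"rz":0.2,"gripper":8.7},{"tx":0.1,"ty":-0.3,"tz":14.1,"rx":0,"ry":0,"rz":0.2,"gripper":4},{"tx":0.1,"ty":-0.3,"tz":14.1,"rx":0,"ry":0,"rz":0.2,"gripper":0},{"tx":0.1,"ty":-0.3,"tz":14.1,"rx":0,"ry":0,"rz":0.2,"gripper":0},{"tx":0.1,"ty":-0.3,"tz":14.1,"rx":0,"ry":0,"rz":0.2,"gripper":0},{"tx":0.1,"ty":-0.3,"tz":14.1,"rx":0,"ry":0,"rz":0.2,"gripper":0},{"tx":0.1,"ty":-0.3,"tz":14.1,"rx":0,"ry":0,"rz":0.2,"gripper":0}], "newtons": 40}}

```text
clock: 2.62
tool_pos: [0.4453, 0.2897, 0.0317]
ee_rot: [0.496, 3.102, 0.0]
contact_force: [0.7, 0.3, 0.2]
width: 0.0352
finger_force: 0.0
```

Run:
```python
from h import *
s=ctrl.read_state();print(s["tool_pos"],s["ee_rot"],s["width"],s["finger_force"],s["contact_force"])
tomove([.467,-.0097],107.2,.17)
```

```text
[0.44529912 0.28974464 0.03172581] [4.96078282e-01 3.10199690e+00 3.61319563e-04] 0.03515246159299379 0.0 [0.6550696  0.29520142 0.22545303]
shift [-11.4  -27.77 -13.83] turn [ 1.000e-02  1.000e-02 -3.537e+01] q7 0.67 clk 2.625
```

Fingers are still closing, so I'll wait and then lift.

Emit:
{"api": "send_rows", "payload": {"commands": [{"tx":0,"ty":0,"tz":0,"rx":0,"ry":0,"rz":0,"gripper":0},{"tx":0,"ty":0,"tz":0,"rx":0,"ry":0,"rz":0,"gripper":0},{"tx":0,"ty":0,"tz":0,"rx":0,"ry":0,"rz":0,"gripper":0},{"tx":0,"ty":0,"tz":0,"rx":0,"ry":0,"rz":0,"gripper":0},{"tx":0,"ty":0,"tz":0,"rx":0,"ry":0,"rz":0,"gripper":0},{"tx":0,"ty":0,"tz":-5,"rx":0,"ry":0,"rz":0,"gripper":0},{"tx":0,"ty":0,"tz":-10,"rx":0,"ry":0,"rz":0,"gripper":0},{"tx":0,"ty":0,"tz":-14,"rx":0,"ry":0,"rz":0,"gripper":0},{"tx":0,"ty":0,"tz":-14,"rx":0,"ry":0,"rz":0,"gripper":0}]}}

```text
clock: 3.75
tool_pos: [0.4469, 0.2906, 0.1747]
ee_rot: [0.496, 3.098, 0.007]
contact_force: [0.2, -0.2, -2.2]
width: 0.0157
finger_force: 40.0
```

Run:
```python
from h import *
s=ctrl.read_state();print(s["tool_pos"],s["ee_rot"],s["width"],s["finger_force"],s["contact_force"])
tomove([.467,-.0097],107.2,.17)
```

```text
[0.44686736 0.29062814 0.17474166] [0.49570819 3.09817466 0.00677203] 0.015712593939259074 40.00005447305739 [ 0.23950426 -0.22885315 -2.18876679]
shift [-11.28 -27.91   0.37] turn [  0.21   0.27 -35.38] q7 0.64 clk 3.75
```

Emit:
{"api": "send_rows", "payload": {"commands": [{"tx":-11.3,"ty":-27.9,"tz":0.4,"rx":0.2,"ry":0.3,"rz":-35.4,"gripper":0},{"tx":-11.3,"ty":-27.9,"tz":0.4,"rx":0.2,"ry":0.3,"rz":-35.4,"gripper":0},{"tx":-11.3,"ty":-27.9,"tz":0.4,"rx":0.2,"ry":0.3,"rz":-35.4,"gripper":0},{"tx":-11.3,"ty":-27.9,"tz":0.4,"rx":0.2,"ry":0.3,"rz":-35.4,"gripper":0},{"tx":-11.3,"ty":-27.9,"tz":0.4,"rx":0.2,"ry":0.3,"rz":-35.4,"gripper":0},{"tx":-11.3,"ty":-27.9,"tz":0.4,"rx":0.2,"ry":0.3,"rz":-35.4,"gripper":0},{"tx":-11.3,"ty":-27.9,"tz":0.4,"rx":0.2,"ry":0.3,"rz":-35.4,"gripper":0},{"tx":-11.3,"ty":-27.9,"tz":0.4,"rx":0.2,"ry":0.3,"rz":-35.4,"gripper":0},{"tx":-11.3,"ty":-27.9,"tz":0.4,"rx":0.2,"ry":0.3,"rz":-35.4,"gripper":0}]}}

```text
clock: 4.88
tool_pos: [0.4654, -0.0093, 0.1672]
ee_rot: [0.474, -3.099, 0.004]
contact_force: [0.1, -0.7, -2.1]
width: 0.0157
finger_force: 40.0
```

Run:
```python
from h import *
c=ctrl.get_calibration("wrist");im=ctrl.capture("wrist");im2=ctrl.capture("side");cv2.imwrite("pics/w3.png",np.vstack([im,im2[130:350,150:470].repeat(2,0).repeat(2,1)])[:,:,::-1][:600] if 0 else np.hstack([cv2.resize(im,(400,300)),cv2.resize(im2[150:330,200:440],(400,300))])[:,:,::-1])
s=ctrl.read_state();print(s["tool_pos"],s["ee_rot"],s["clock"])
tomove([.467,-.0097],107.2,.12)
```

```text
[ 0.46556403 -0.00975245  0.16742809] [ 0.47246972 -3.099951    0.00418095] 4.975
shift [-0.17 -0.03  4.74] turn [-0.1  -0.35  0.13] q7 1.82 clk 4.975
```

View pics/w3.png

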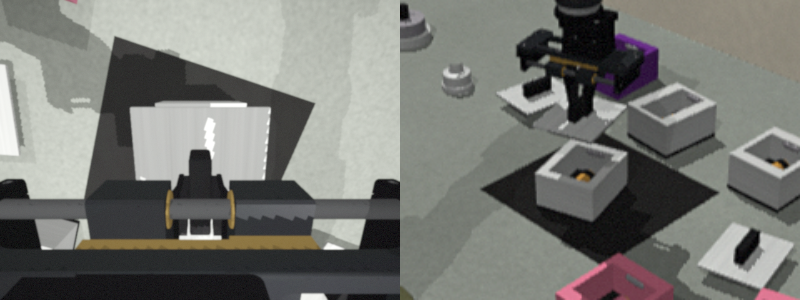

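The lid hangs level under the gripper, over the target box (wrist view (200,145), side view (580,120)). I'll lower it gently onto the mouth.

Emit:
{"api": "send_rows", "payload": {"commands": [{"tx":-0.2,"ty":0,"tz":4,"rx":0,"ry":-0.3,"rz":0.1,"gripper":0},{"tx":-0.2,"ty":0,"tz":6,"rx":0,"ry":-0.3,"rz":0.1,"gripper":0},{"tx":-0.2,"ty":0,"tz":6.4,"rx":0,"ry":-0.3,"rz":0.1,"gripper":0},{"tx":-0.2,"ty":0,"tz":6.7,"rx":0,"ry":-0.3,"rz":0.1,"gripper":0},{"tx":-0.2,"ty":0,"tz":7.0,"rx":0,"ry":-0.3,"rz":0.1,"gripper":0},{"tx":-0.2,"ty":0,"tz":7.0,"rx":0,"ry":-0.3,"rz":0.1,"gripper":0}]}}

```text
clock: 5.72
tool_pos: [0.4679, -0.0095, 0.101]
ee_rot: [-0.469, 3.106, -0.0]
contact_force: [-8.9, 1.2, 16.2]
width: 0.0158
finger_force: 40.1
```

Run:
```python
from h import *
s=ctrl.read_state();print(s["tool_pos"],s["ft_torque"],s["contact_force"])
tomove([.467,-.0097],107.2,.092)
```

```text
[ 0.4679388  -0.00947335  0.10098145] [-0.14075483  1.82410591 -0.08380388] [-8.86039923  1.22704908 16.22439004]
shift [0.1  0.01 0.9 ] turn [-0.01  0.04 -0.04] q7 1.85 clk 5.725
```

Contact came at rim height, with some side force. Before calling this lid wrong, I'll do a small circling search.

Emit:
{"api": "send_rows", "payload": {"commands": [{"tx":0.3,"ty":0,"tz":0,"rx":0,"ry":0,"rz":0,"gripper":0},{"tx":0.3,"ty":0.2,"tz":0,"rx":0,"ry":0,"rz":0,"gripper":0},{"tx":0,"ty":0.2,"tz":0,"rx":0,"ry":0,"rz":0,"gripper":0},{"tx":-0.3,"ty":0.2,"tz":0,"rx":0,"ry":0,"rz":0,"gripper":0},{"tx":-0.3,"ty":-0.2,"tz":0,"rx":0,"ry":0,"rz":0,"gripper":0},{"tx":0,"ty":-0.2,"tz":0,"rx":0,"ry":0,"rz":0,"gripper":0},{"tx":0.3,"ty":-0.2,"tz":0,"rx":0,"ry":0,"rz":0,"gripper":0},{"tx":0.1,"ty":0,"tz":0,"rx":0,"ry":0,"rz":0,"gripper":0},{"tx":0.1,"ty":0,"tz":0,"rx":0,"ry":0,"rz":0,"gripper":0}]}}

```text
clock: 6.85
tool_pos: [0.4691, -0.0102, 0.1011]
ee_rot: [-0.469, 3.101, -0.003]
contact_force: [-1.6, 0.8, 10.9]
width: 0.0155
finger_force: 40.0
```

Run:
```python
from h import *
s=ctrl.read_state();print(s["tool_pos"],s["ft_torque"],s["contact_force"])
im=ctrl.capture("side");cv2.imwrite("pics/s4.png",cv2.resize(im[190:310,230:390],(800,600),interpolation=2)[:,:,::-1])
tomove([.467,-.0097],107.2,.17)
tomove([.5,.13],72,.15)
```

```text
[ 0.46906264 -0.01019358  0.10106803] [-0.27702383  0.5359481   0.00202063] [-1.59180209  0.75490345 10.91151435]
shift [ 0.15  0.09 -6.89] turn [-0.14  0.3  -0.02] q7 1.85 clk 6.9
shift [-7.12 12.47 -4.89] turn [-0.05  0.33 35.18] q7 1.85 clk 6.9
```

View pics/s4.png

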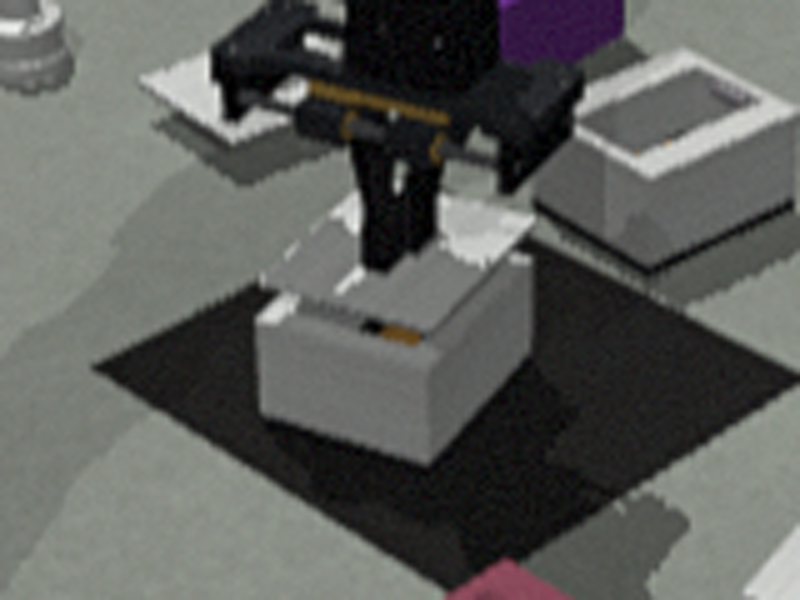

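The plate sits centred on the box but stands about 20 mm above the rim, with a gap visible at the near right wall (390,330). This lid is wrong, so I'll take it back to its place.

Emit:
{"api": "send_rows", "payload": {"commands": [{"tx":0,"ty":0,"tz":-5,"rx":0,"ry":0,"rz":0,"gripper":0},{"tx":0,"ty":0,"tz":-6,"rx":0,"ry":0,"rz":0,"gripper":0}]}}

```text
clock: 7.15
tool_pos: [0.4692, -0.0102, 0.1617]
ee_rot: [-0.467, 3.099, -0.002]
contact_force: [0.5, 0.2, -2.8]
width: 0.0154
finger_force: 40.0
```

Run:
```python
from h import *
s=ctrl.read_state();print(s["tool_pos"])
tomove([.4453,.2897],72,.14)
```

```text
[ 0.46921252 -0.01023105  0.16169539]
shift [-6.54 29.37  2.14] turn [-1.000e-02  4.500e-01  3.514e+01] q7 1.82 clk 7.15
```

Emit:
{"api": "send_rows", "payload": {"commands": [{"tx":-6.5,"ty":29.4,"tz":2,"rx":0,"ry":0.3,"rz":35.1,"gripper":0},{"tx":-6.5,"ty":29.4,"tz":2,"rx":0,"ry":0.3,"rz":35.1,"gripper":0},{"tx":-6.5,"ty":29.4,"tz":2,"rx":0,"ry":0.3,"rz":35.1,"gripper":0},{"tx":-6.5,"ty":29.4,"tz":2,"rx":0,"ry":0.3,"rz":35.1,"gripper":0},{"tx":-6.5,"ty":29.4,"tz":2,"rx":0,"ry":0.3,"rz":35.1,"gripper":0},{"tx":-6.5,"ty":29.4,"tz":2,"rx":0,"ry":0.3,"rz":35.1,"gripper":0},{"tx":-6.5,"ty":29.4,"tz":2,"rx":0,"ry":0.3,"rz":35.1,"gripper":0},{"tx":-6.5,"ty":29.4,"tz":2,"rx":0,"ry":0.3,"rz":35.1,"gripper":0}]}}

```text
clock: 8.15
tool_pos: [0.4424, 0.2876, 0.137]
ee_rot: [-0.494, -3.098, 0.006]
contact_force: [-0.4, -0.6, -1.4]
width: 0.0156
finger_force: 40.0
```

Run:
```python
from h import *
s=ctrl.read_state();print(s["tool_pos"])
tomove([.4453,.2897],72,.032)
```

```text
[0.44242756 0.28755127 0.13695365]
shift [-0.25  0.34 10.49] turn [-0.24 -0.24 -0.12] q7 0.65 clk 8.15
```

Now lower, release, and rise clear.

Emit:
{"api": "send_rows", "payload": {"commands": [{"tx":0,"ty":0.2,"tz":6,"rx":-0.2,"ry":-0.2,"rz":0,"gripper":0},{"tx":0,"ty":0.2,"tz":9.8,"rx":-0.2,"ry":-0.2,"rz":0,"gripper":0},{"tx":0,"ty":0.2,"tz":10.5,"rx":-0.2,"ry":-0.2,"rz":0,"gripper":0},{"tx":0,"ty":0.2,"tz":10.5,"rx":-0.2,"ry":-0.2,"rz":0,"gripper":8.7},{"tx":0,"ty":0.2,"tz":10.5,"rx":-0.2,"ry":-0.2,"rz":0,"gripper":8.7},{"tx":0,"ty":0.2,"tz":10.5,"rx":-0.2,"ry":-0.2,"rz":0,"gripper":8.7},{"tx":0,"ty":0.2,"tz":8,"rx":-0.2,"ry":-0.2,"rz":0,"gripper":8.7},{"tx":0,"ty":0.2,"tz":3,"rx":-0.2,"ry":-0.2,"rz":0,"gripper":8.7},{"tx":0,"ty":0.2,"tz":-1,"rx":-0.2,"ry":-0.2,"rz":0,"gripper":8.7}]}}

```text
clock: 9.28
tool_pos: [0.4429, 0.2918, 0.1493]
ee_rot: [0.491, 3.103, 0.003]
contact_force: [-0.5, 0.5, 0.2]
width: 0.0676
finger_force: 0.0
```

Run:
```python
from h import *
s=ctrl.read_state();print(s["tool_pos"],s["width"])
tomove([.626,.2821],84.8,.15)
```

```text
[0.44292495 0.29180435 0.14927463] 0.06759352118340231
shift [-17.71   4.73  -0.06] turn [  0.1    0.02 -12.78] q7 0.64 clk 9.275
```

Emit:
{"api": "send_rows", "payload": {"commands": [{"tx":-17.7,"ty":4.7,"tz":0,"rx":0,"ry":0,"rz":-12.8,"gripper":8.7},{"tx":-17.7,"ty":4.7,"tz":0,"rx":0,"ry":0,"rz":-12.8,"gripper":8.7},{"tx":-17.7,"ty":4.7,"tz":0,"rx":0,"ry":0,"rz":-12.8,"gripper":8.7},{"tx":-17.7,"ty":4.7,"tz":0,"rx":0,"ry":0,"rz":-12.8,"gripper":8.7},{"tx":-17.7,"ty":4.7,"tz":0,"rx":0,"ry":0,"rz":-12.8,"gripper":8.7},{"tx":-17.7,"ty":4.7,"tz":0,"rx":0,"ry":0,"rz":-12.8,"gripper":8.7}]}}

```text
clock: 10.02
tool_pos: [0.624, 0.2827, 0.1476]
ee_rot: [-0.139, -3.138, -0.003]
contact_force: [-0.9, 0.5, -0.1]
width: 0.0871
finger_force: 0.0
```

Run:
```python
from h import *
c=ctrl.get_calibration("wrist");im=ctrl.capture("wrist")
s=ctrl.read_state();print(s["tool_pos"])
for r in rects(im,c,.027): print(*r)
t=ctrl.capture("top")
for r in rects(t,ctrl.get_calibration("top"),.027): print(*r)
tomove([.626,.2821],84.8,.031)
```

```text
[0.62410152 0.28276665 0.14771765]
[317. 239.] [624.2 282.1 123.4 105.1] -5.5
[537. 135.] [558.5 458.4  55.7  54.9] 85.0
[279.  51.] [469.  277.4 104.6  61.5] 72.7
[440. 260.] [ 510.5 -322.8  125.1  106.8] 13.2
[ 14. 194.] [620.7 708.5 110.5  83.4] 8.2
[400. 161.] [ 737.8 -226.2  130.   110.3] -0.7
[296. 163.] [736.9  17.9 130.8 111.7] -5.7
[404.  38.] [1083.7 -261.3  102.3   69.7] 89.8
[326.  33.] [1090.1  -40.7  105.9   82.9] 88.3
[241.  32.] [1091.2  178.6  104.    83.7] 89.6
[75. 28.] [1091.7  618.3  104.6   83.3] 89.5
shift [-0.19 -0.06 11.68] turn [ 0.09 -0.03  0.13] q7 1.09 clk 10.125
```

Emit:
{"api": "send_rows", "payload": {"commands": [{"tx":0,"ty":0,"tz":6,"rx":0.1,"ry":0,"rz":0.3,"gripper":5},{"tx":0,"ty":0,"tz":10.5,"rx":0.1,"ry":0,"rz":0.3,"gripper":5},{"tx":0,"ty":0,"tz":11.7,"rx":0.1,"ry":0,"rz":0.3,"gripper":5},{"tx":0,"ty":0,"tz":11.7,"rx":0.1,"ry":0,"rz":0.3,"gripper":0},{"tx":0,"ty":0,"tz":11.7,"rx":0.1,"ry":0,"rz":0.3,"gripper":0},{"tx":0,"ty":0,"tz":11.7,"rx":0.1,"ry":0,"rz":0.3,"gripper":0},{"tx":0,"ty":0,"tz":11.7,"rx":0.1,"ry":0,"rz":0.3,"gripper":0},{"tx":0,"ty":0,"tz":11.7,"rx":0.1,"ry":0,"rz":0.3,"gripper":0},{"tx":0,"ty":0,"tz":11.7,"rx":0.1,"ry":0,"rz":0.3,"gripper":0},{"tx":0,"ty":0,"tz":11.7,"rx":0.1,"ry":0,"rz":0.3,"gripper":0}]}}

```text
clock: 11.38
tool_pos: [0.6254, 0.282, 0.0302]
ee_rot: [-0.15, -3.138, 0.001]
contact_force: [-0.3, 0.6, 1.6]
width: 0.0156
finger_force: 40.0
```

Emit:
{"api": "send_rows", "payload": {"commands": [{"tx":0,"ty":0,"tz":0,"rx":0,"ry":0,"rz":0,"gripper":0},{"tx":0,"ty":0,"tz":0,"rx":0,"ry":0,"rz":0,"gripper":0},{"tx":0,"ty":0,"tz":0,"rx":0,"ry":0,"rz":0,"gripper":0},{"tx":0,"ty":0,"tz":-5,"rx":0,"ry":0,"rz":0,"gripper":0},{"tx":0,"ty":0,"tz":-10,"rx":0,"ry":0,"rz":0,"gripper":0},{"tx":0,"ty":0,"tz":-13,"rx":0,"ry":0,"rz":0,"gripper":0},{"tx":0,"ty":0,"tz":-13,"rx":0,"ry":0,"rz":0,"gripper":0}]}}

```text
clock: 12.25
tool_pos: [0.6266, 0.2821, 0.162]
ee_rot: [0.15, 3.135, 0.001]
contact_force: [-0.1, 1.0, -2.5]
width: 0.0155
finger_force: 40.0
```

Run:
```python
from h import *
s=ctrl.read_state();print(s["tool_pos"],s["width"])
tomove([.4675,-.0097],107.2,.165)
```

```text
[0.62655512 0.28206068 0.16203104] 0.015539216347416366
shift [ 13.05 -30.56  -0.35] turn [ -0.     0.15 -22.68] q7 1.08 clk 12.25
```

Emit:
{"api": "send_rows", "payload": {"commands": [{"tx":13,"ty":-30.6,"tz":-0.3,"rx":0,"ry":0.1,"rz":-22.7,"gripper":0},{"tx":13,"ty":-30.6,"tz":-0.3,"rx":0,"ry":0.1,"rz":-22.7,"gripper":0},{"tx":13,"ty":-30.6,"tz":-0.3,"rx":0,"ry":0.1,"rz":-22.7,"gripper":0},{"tx":13,"ty":-30.6,"tz":-0.3,"rx":0,"ry":0.1,"rz":-22.7,"gripper":0},{"tx":13,"ty":-30.6,"tz":-0.3,"rx":0,"ry":0.1,"rz":-22.7,"gripper":0},{"tx":13,"ty":-30.6,"tz":-0.3,"rx":0,"ry":0.1,"rz":-22.7,"gripper":0},{"tx":13,"ty":-30.6,"tz":-0.3,"rx":0,"ry":0.1,"rz":-22.7,"gripper":0},{"tx":13,"ty":-30.6,"tz":-0.3,"rx":0,"ry":0.1,"rz":-22.7,"gripper":0},{"tx":13,"ty":-30.6,"tz":-0.3,"rx":0,"ry":0.1,"rz":-22.7,"gripper":0}]}}

```text
clock: 13.38
tool_pos: [0.4672, -0.0087, 0.1629]
ee_rot: [0.475, -3.102, 0.002]
contact_force: [0.8, -0.3, -1.2]
width: 0.0159
finger_force: 40.0
```

Run:
```python
from h import *
s=ctrl.read_state();print(s["tool_pos"],s["width"])
tomove([.468,-.0097],107.2,.1)
```

```text
[ 0.46720088 -0.00865569  0.1629375 ] 0.015904314203669122
shift [-0.07 -0.12  6.29] turn [-0.04 -0.21  0.2 ] q7 1.82 clk 13.375
```

Same gentle descent as before, to about z = 0.097.

Emit:
{"api": "send_rows", "payload": {"commands": [{"tx":-0.1,"ty":-0.1,"tz":4,"rx":0,"ry":-0.2,"rz":0.2,"gripper":0},{"tx":-0.1,"ty":-0.1,"tz":5.7,"rx":0,"ry":-0.2,"rz":0.2,"gripper":0},{"tx":-0.1,"ty":-0.1,"tz":6.0,"rx":0,"ry":-0.2,"rz":0.2,"gripper":0},{"tx":-0.1,"ty":-0.1,"tz":6.3,"rx":0,"ry":-0.2,"rz":0.2,"gripper":0},{"tx":-0.1,"ty":-0.1,"tz":6.6,"rx":0,"ry":-0.2,"rz":0.2,"gripper":0},{"tx":-0.1,"ty":-0.1,"tz":6.6,"rx":0,"ry":-0.2,"rz":0.2,"gripper":0}]}}

```text
clock: 14.12
tool_pos: [0.4688, -0.0109, 0.0998]
ee_rot: [-0.465, 3.104, 0.0]
contact_force: [-3.8, 0.2, 9.1]
width: 0.0157
finger_force: 40.0
```

Run:
```python
from h import *
s=ctrl.read_state();print(s["tool_pos"],s["ft_torque"],s["contact_force"])
tomove([.468,-.0097],107.2,.09)
```

```text
[ 0.46877752 -0.01090745  0.0997627 ] [0.0744534  0.87364426 0.0112455 ] [-3.78582534  0.2424192   9.07572855]
shift [0.04 0.14 0.98] turn [-0.01  0.15 -0.17] q7 1.85 clk 14.125
```

Emit:
{"api": "send_rows", "payload": {"commands": [{"tx":0.2,"ty":0.1,"tz":0.1,"rx":0,"ry":0,"rz":0,"gripper":0},{"tx":0.3,"ty":0.3,"tz":0.1,"rx":0,"ry":0,"rz":0,"gripper":0},{"tx":0,"ty":0.3,"tz":0.1,"rx":0,"ry":0,"rz":0,"gripper":0},{"tx":-0.2,"ty":0.3,"tz":0.1,"rx":0,"ry":0,"rz":0,"gripper":0},{"tx":-0.2,"ty":-0.1,"tz":0.1,"rx":0,"ry":0,"rz":0,"gripper":0},{"tx":0,"ty":-0.1,"tz":0.1,"rx":0,"ry":0,"rz":0,"gripper":0},{"tx":0.4,"ty":-0.1,"tz":0.1,"rx":0,"ry":0,"rz":0,"gripper":0},{"tx":0.1,"ty":0.1,"tz":0.1,"rx":0,"ry":0,"rz":0,"gripper":0},{"tx":0.1,"ty":0.1,"tz":0.1,"rx":0,"ry":0,"rz":0,"gripper":0}]}}

```text
clock: 15.25
tool_pos: [0.4689, -0.0107, 0.0995]
ee_rot: [-0.464, 3.102, -0.002]
contact_force: [-2.5, -1.7, 11.9]
width: 0.0156
finger_force: 40.0
```

Run:
```python
from h import *
s=ctrl.read_state();print(s["tool_pos"],s["ft_torque"],s["contact_force"])
im=ctrl.capture("side");cv2.imwrite("pics/s5.png",cv2.resize(im[190:310,230:390],(800,600),interpolation=2)[:,:,::-1])
tomove([.626,.2821],84.8,.165)
```

```text
[ 0.46889366 -0.0107172   0.09953491] [-0.26055327  0.43593798  0.05384121] [-2.49360893 -1.71448484 11.92454782]
shift [-23.63  23.39  -6.47] turn [-0.04  0.31 22.22] q7 1.85 clk 15.3
```

View pics/s5.png

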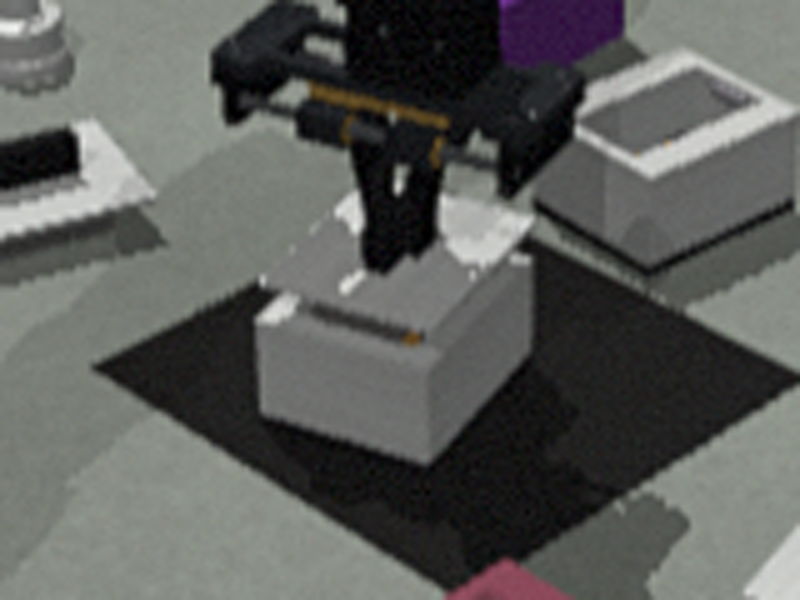

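Again the plate rests about 20 mm above the rim after the search, so this lid is wrong too. I'll return it and take the third.

Emit:
{"api": "send_rows", "payload": {"commands": [{"tx":0,"ty":0,"tz":-5,"rx":0,"ry":0,"rz":0,"gripper":0},{"tx":-23.6,"ty":23.2,"tz":-5.5,"rx":0,"ry":0.2,"rz":22.2,"gripper":0},{"tx":-23.6,"ty":23.2,"tz":-5.5,"rx":0,"ry":0.2,"rz":22.2,"gripper":0},{"tx":-23.6,"ty":23.2,"tz":-5.5,"rx":0,"ry":0.2,"rz":22.2,"gripper":0},{"tx":-23.6,"ty":23.2,"tz":-5.5,"rx":0,"ry":0.2,"rz":22.2,"gripper":0},{"tx":-23.6,"ty":23.2,"tz":-5.5,"rx":0,"ry":0.2,"rz":22.2,"gripper":0},{"tx":-23.6,"ty":23.2,"tz":-5.5,"rx":0,"ry":0.2,"rz":22.2,"gripper":0},{"tx":-23.6,"ty":23.2,"tz":-5.5,"rx":0,"ry":0.2,"rz":22.2,"gripper":0},{"tx":-23.6,"ty":23.2,"tz":-5.5,"rx":0,"ry":0.2,"rz":22.2,"gripper":0},{"tx":-23.6,"ty":23.2,"tz":-5.5,"rx":0,"ry":0.2,"rz":22.2,"gripper":0}]}}

```text
clock: 16.55
tool_pos: [0.6243, 0.2787, 0.1518]
ee_rot: [-0.145, -3.136, 0.002]
contact_force: [0.3, -0.0, -2.2]
width: 0.0157
finger_force: 40.0
```

Run:
```python
from h import *
s=ctrl.read_state();print(s["tool_pos"])
tomove([.6254,.282],84.8,.031)
```

```text
[0.62426132 0.278741   0.15179122]
shift [-0.11  0.35 12.08] turn [-0.08 -0.15 -0.09] q7 1.07 clk 16.55
```

Emit:
{"api": "send_rows", "payload": {"commands": [{"tx":0,"ty":0.2,"tz":6,"rx":0,"ry":-0.1,"rz":0,"gripper":0},{"tx":0,"ty":0.2,"tz":11,"rx":0,"ry":-0.1,"rz":0,"gripper":0},{"tx":0,"ty":0.2,"tz":12.1,"rx":0,"ry":-0.1,"rz":0,"gripper":0},{"tx":0,"ty":0.2,"tz":12.1,"rx":0,"ry":-0.1,"rz":0,"gripper":8.7},{"tx":0,"ty":0.2,"tz":12.1,"rx":0,"ry":-0.1,"rz":0,"gripper":8.7},{"tx":0,"ty":0.2,"tz":12.1,"rx":0,"ry":-0.1,"rz":0,"gripper":8.7},{"tx":0,"ty":0.2,"tz":8,"rx":0,"ry":-0.1,"rz":0,"gripper":8.7},{"tx":0,"ty":0.2,"tz":3,"rx":0,"ry":-0.1,"rz":0,"gripper":8.7},{"tx":0,"ty":0.2,"tz":-2,"rx":0,"ry":-0.1,"rz":0,"gripper":8.7}]}}

```text
clock: 17.68
tool_pos: [0.6245, 0.2825, 0.1732]
ee_rot: [-0.142, -3.138, 0.001]
contact_force: [-0.0, 0.2, -0.8]
width: 0.0679
finger_force: 0.0
```

Run:
```python
from h import *
s=ctrl.read_state();print(s["tool_pos"],s["q"].round(2))
tomove([.5105,-.322],103.1,.17)
```

```text
[0.62445274 0.28253743 0.1731939 ] [-0.59  0.42  0.17  1.42 -0.07  1.3   1.07]
shift [  5.9  -61.23   0.37] turn [ -0.04  -0.04 -18.27] q7 1.07 clk 17.675
```

Emit:
{"api": "send_rows", "payload": {"commands": [{"tx":5.9,"ty":-61.2,"tz":0.3,"rx":0,"ry":0,"rz":-18.3,"gripper":8.7},{"tx":5.9,"ty":-61.2,"tz":0.3,"rx":0,"ry":0,"rz":-18.3,"gripper":8.7},{"tx":5.9,"ty":-61.2,"tz":0.3,"rx":0,"ry":0,"rz":-18.3,"gripper":8.7},{"tx":5.9,"ty":-61.2,"tz":0.3,"rx":0,"ry":0,"rz":-18.3,"gripper":8.7},{"tx":5.9,"ty":-61.2,"tz":0.3,"rx":0,"ry":0,"rz":-18.3,"gripper":8.7},{"tx":5.9,"ty":-61.2,"tz":0.3,"rx":0,"ry":0,"rz":-18.3,"gripper":8.7},{"tx":5.9,"ty":-61.2,"tz":0.3,"rx":0,"ry":0,"rz":-18.3,"gripper":8.7},{"tx":5.9,"ty":-61.2,"tz":0.3,"rx":0,"ry":0,"rz":-18.3,"gripper":8.7},{"tx":5.9,"ty":-61.2,"tz":0.3,"rx":0,"ry":0,"rz":-18.3,"gripper":8.7},{"tx":5.9,"ty":-61.2,"tz":0.3,"rx":0,"ry":0,"rz":-18.3,"gripper":8.7}]}}

```text
clock: 18.92
tool_pos: [0.5098, -0.3244, 0.1698]
ee_rot: [0.357, -3.121, 0.003]
contact_force: [0.4, -0.7, -0.6]
width: 0.0875
finger_force: 0.0
```

Emit:
{"api": "send_rows", "payload": {"commands": [{"tx":0,"ty":0,"tz":0,"rx":0,"ry":0,"rz":0,"gripper":8.7},{"tx":0,"ty":0,"tz":0,"rx":0,"ry":0,"rz":0,"gripper":8.7}]}}

```text
clock: 19.18
tool_pos: [0.5109, -0.3211, 0.1692]
ee_rot: [0.359, -3.12, 0.0]
contact_force: [-0.5, 0.4, 0.7]
width: 0.0868
finger_force: 0.0
```

Run:
```python
from h import *
c=ctrl.get_calibration("wrist");im=ctrl.capture("wrist")
s=ctrl.read_state();print(s["tool_pos"],s["q"].round(2))
p=None
for r in rects(im,c,.027,160,3000):
    print(*r); 
    if 115<r[1][2]<130: p=r
if p: tomove(p[1][:2]/1000,p[2]+90,.031)
t=ctrl.capture("top")
for z in(.027,.07):
  for r in rects(t,ctrl.get_calibration("top"),z):
    if r[1][0]<700 and 50<r[1][2]<140: print(z,*r)
```

```text
[ 0.51132968 -0.3201328   0.16911584] [ 0.12  0.27  0.47  1.66 -0.13  1.25  2.42]
[325. 226.] [ 509.9 -321.8  125.1  108.3] 13.2
shift [ 0.17 -0.13 13.81] turn [ 0.01 -0.03  0.03] q7 2.42 clk 19.225
0.027 [183. 280.] [440.7 287.3 125.3 105.7] -17.9
0.027 [304. 270.] [473.4  -9.1 128.9 108.9] 17.2
0.027 [ 17. 197.] [620.4 708.5 109.9  83.4] 8.2
0.027 [193. 203.] [620.7 279.  125.1 105.5] -5.1
0.07 [183. 280.] [434.9 277.1 121.1 102.2] -17.9
0.07 [304. 270.] [466.6  -9.7 124.7 105.3] 17.2
0.07 [ 17. 197.] [608.7 684.4 106.3  80.6] 8.2
0.07 [193. 203.] [609.1 269.  121.  102. ] -5.1
```

Emit:
{"api": "send_rows", "payload": {"commands": [{"tx":0.1,"ty":-0.1,"tz":6,"rx":0,"ry":0,"rz":0,"gripper":5},{"tx":0.1,"ty":-0.1,"tz":11,"rx":0,"ry":0,"rz":0,"gripper":5},{"tx":0.1,"ty":-0.1,"tz":13.8,"rx":0,"ry":0,"rz":0,"gripper":5},{"tx":0.1,"ty":-0.1,"tz":13.8,"rx":0,"ry":0,"rz":0,"gripper":0},{"tx":0.1,"ty":-0.1,"tz":13.8,"rx":0,"ry":0,"rz":0,"gripper":0},{"tx":0.1,"ty":-0.1,"tz":13.8,"rx":0,"ry":0,"rz":0,"gripper":0},{"tx":0.1,"ty":-0.1,"tz":13.8,"rx":0,"ry":0,"rz":0,"gripper":0},{"tx":0.1,"ty":-0.1,"tz":13.8,"rx":0,"ry":0,"rz":0,"gripper":0},{"tx":0.1,"ty":-0.1,"tz":13.8,"rx":0,"ry":0,"rz":0,"gripper":0},{"tx":0.1,"ty":-0.1,"tz":13.8,"rx":0,"ry":0,"rz":0,"gripper":0}]}}

```text
clock: 20.52
tool_pos: [0.5097, -0.3226, 0.0313]
ee_rot: [0.359, -3.12, 0.0]
contact_force: [-0.7, 3.0, 3.0]
width: 0.0153
finger_force: 40.0
```

Emit:
{"api": "send_rows", "payload": {"commands": [{"tx":0,"ty":0,"tz":0,"rx":0,"ry":0,"rz":0,"gripper":0},{"tx":0,"ty":0,"tz":0,"rx":0,"ry":0,"rz":0,"gripper":0},{"tx":0,"ty":0,"tz":0,"rx":0,"ry":0,"rz":0,"gripper":0},{"tx":0,"ty":0,"tz":-5,"rx":0,"ry":0,"rz":0,"gripper":0},{"tx":0,"ty":0,"tz":-10,"rx":0,"ry":0,"rz":0,"gripper":0},{"tx":0,"ty":0,"tz":-13,"rx":0,"ry":0,"rz":0,"gripper":0},{"tx":0,"ty":0,"tz":-13,"rx":0,"ry":0,"rz":0,"gripper":0}]}}

```text
clock: 21.4
tool_pos: [0.5111, -0.3245, 0.1631]
ee_rot: [-0.358, 3.118, -0.007]
contact_force: [0.2, 0.1, -2.4]
width: 0.0158
finger_force: 40.0
```

Run:
```python
from h import *
s=ctrl.read_state();print(s["tool_pos"],s["width"])
tomove([.467,-.0097],107.2,.165)
```

```text
[ 0.51113146 -0.32447711  0.16314632] 0.01578107499418997
shift [-2.84 31.66 -0.33] turn [-0.28  0.14 -4.1 ] q7 2.42 clk 21.4
```

Emit:
{"api": "send_rows", "payload": {"commands": [{"tx":-2.8,"ty":31.6,"tz":-0.3,"rx":-0.2,"ry":0.1,"rz":-4.1,"gripper":0},{"tx":-2.8,"ty":31.6,"tz":-0.3,"rx":-0.2,"ry":0.1,"rz":-4.1,"gripper":0},{"tx":-2.8,"ty":31.6,"tz":-0.3,"rx":-0.2,"ry":0.1,"rz":-4.1,"gripper":0},{"tx":-2.8,"ty":31.6,"tz":-0.3,"rx":-0.2,"ry":0.1,"rz":-4.1,"gripper":0},{"tx":-2.8,"ty":31.6,"tz":-0.3,"rx":-0.2,"ry":0.1,"rz":-4.1,"gripper":0},{"tx":-2.8,"ty":31.6,"tz":-0.3,"rx":-0.2,"ry":0.1,"rz":-4.1,"gripper":0},{"tx":-2.8,"ty":31.6,"tz":-0.3,"rx":-0.2,"ry":0.1,"rz":-4.1,"gripper":0},{"tx":-2.8,"ty":31.6,"tz":-0.3,"rx":-0.2,"ry":0.1,"rz":-4.1,"gripper":0},{"tx":-2.8,"ty":31.6,"tz":-0.3,"rx":-0.2,"ry":0.1,"rz":-4.1,"gripper":0}]}}

```text
clock: 22.52
tool_pos: [0.4653, -0.0103, 0.1634]
ee_rot: [0.466, -3.103, -0.004]
contact_force: [0.0, -0.2, -1.7]
width: 0.0157
finger_force: 40.0
```

Run:
```python
from h import *
s=ctrl.read_state();print(s["tool_pos"],s["width"])
tomove([.467,-.0097],107.2,.1)
```

```text
[ 0.46527955 -0.01027151  0.16337444] 0.015732006929443702
shift [-0.2  -0.01  6.34] turn [ 0.17 -0.21 -0.13] q7 1.83 clk 22.525
```

Emit:
{"api": "send_rows", "payload": {"commands": [{"tx":-0.2,"ty":0,"tz":4,"rx":0.2,"ry":-0.2,"rz":-0.1,"gripper":0},{"tx":-0.2,"ty":0,"tz":5.7,"rx":0.2,"ry":-0.2,"rz":-0.1,"gripper":0},{"tx":-0.2,"ty":0,"tz":6.0,"rx":0.2,"ry":-0.2,"rz":-0.1,"gripper":0},{"tx":-0.2,"ty":0,"tz":6.3,"rx":0.2,"ry":-0.2,"rz":-0.1,"gripper":0},{"tx":-0.2,"ty":0,"tz":6.6,"rx":0.2,"ry":-0.2,"rz":-0.1,"gripper":0},{"tx":-0.2,"ty":0,"tz":6.6,"rx":0.2,"ry":-0.2,"rz":-0.1,"gripper":0}]}}

```text
clock: 23.28
tool_pos: [0.4672, -0.008, 0.0982]
ee_rot: [-0.473, 3.104, -0.001]
contact_force: [0.1, -1.0, -1.8]
width: 0.0154
finger_force: 40.0
```

Run:
```python
from h import *
s=ctrl.read_state();print(s["tool_pos"],s["ft_torque"],s["contact_force"])
tomove([.467,-.0097],107.2,.079)
```

```text
[ 0.46722538 -0.00795919  0.09817766] [ 0.08361276  0.07680183 -0.03388591] [ 0.11835081 -0.95522393 -1.83610422]
shift [ 0.08 -0.16  1.92] turn [-0.03  0.07  0.14] q7 1.84 clk 23.275
```

There is no upward force, so this lid is going in. I'll press it down.

Emit:
{"api": "send_rows", "payload": {"commands": [{"tx":0.1,"ty":-0.1,"tz":0.4,"rx":0,"ry":0,"rz":0.1,"gripper":0},{"tx":0.1,"ty":-0.1,"tz":0.7,"rx":0,"ry":0,"rz":0.1,"gripper":0},{"tx":0.1,"ty":-0.1,"tz":1.0,"rx":0,"ry":0,"rz":0.1,"gripper":0},{"tx":0.1,"ty":-0.1,"tz":1.2,"rx":0,"ry":0,"rz":0.1,"gripper":0},{"tx":0.1,"ty":-0.1,"tz":1.4,"rx":0,"ry":0,"rz":0.1,"gripper":0},{"tx":0.1,"ty":-0.1,"tz":1.6,"rx":0,"ry":0,"rz":0.1,"gripper":0},{"tx":0.1,"ty":-0.1,"tz":1.8,"rx":0,"ry":0,"rz":0.1,"gripper":0},{"tx":0.1,"ty":-0.1,"tz":1.9,"rx":0,"ry":0,"rz":0.1,"gripper":0}]}}

```text
clock: 24.28
tool_pos: [0.4657, -0.0092, 0.0792]
ee_rot: [0.471, -3.105, 0.0]
contact_force: [-6.3, -0.8, 11.2]
width: 0.0155
finger_force: 40.0
```

Now a little further, to confirm it is solidly on the rim.

Emit:
{"api": "send_rows", "payload": {"commands": [{"tx":0,"ty":0,"tz":0.2,"rx":0,"ry":0,"rz":0,"gripper":0},{"tx":0,"ty":0,"tz":0.3,"rx":0,"ry":0,"rz":0,"gripper":0},{"tx":0,"ty":0,"tz":0.4,"rx":0,"ry":0,"rz":0,"gripper":0},{"tx":0,"ty":0,"tz":0.4,"rx":0,"ry":0,"rz":0,"gripper":0}]}}

```text
clock: 24.78
tool_pos: [0.4657, -0.0092, 0.0791]
ee_rot: [0.47, -3.105, -0.002]
contact_force: [-17.0, -1.0, 35.2]
width: 0.0158
finger_force: 40.0
```

It is solid at 0.079 with 35 N, so it is home. I'll release, rise and move aside.

Emit:
{"api": "send_rows", "payload": {"commands": [{"tx":0,"ty":0,"tz":-0.3,"rx":0,"ry":0,"rz":0,"gripper":0},{"tx":0,"ty":0,"tz":-0.1,"rx":0,"ry":0,"rz":0,"gripper":8.7},{"tx":0,"ty":0,"tz":-0.1,"rx":0,"ry":0,"rz":0,"gripper":8.7},{"tx":0,"ty":0,"tz":-0.1,"rx":0,"ry":0,"rz":0,"gripper":8.7},{"tx":0,"ty":0,"tz":-0.1,"rx":0,"ry":0,"rz":0,"gripper":8.7},{"tx":0,"ty":0,"tz":-5,"rx":0,"ry":0,"rz":0,"gripper":8.7},{"tx":0,"ty":0,"tz":-10,"rx":0,"ry":0,"rz":0,"gripper":8.7},{"tx":0,"ty":-15,"tz":-15,"rx":0,"ry":0,"rz":0,"gripper":8.7},{"tx":0,"ty":-15,"tz":-15,"rx":0,"ry":0,"rz":0,"gripper":8.7},{"tx":0,"ty":-15,"tz":-15,"rx":0,"ry":0,"rz":0,"gripper":8.7}]}}

```text
clock: 26.02
tool_pos: [0.5112, -0.1562, 0.2261]
ee_rot: [-0.465, 3.105, -0.003]
contact_force: [0.8, 0.8, 0.1]
width: 0.0861
finger_force: 0.0
```

Run:
```python
from h import *
s=ctrl.read_state();print(s["tool_pos"])
t=ctrl.capture("top");im=ctrl.capture("side")
for z in(.027,.075):
  for r in rects(t,ctrl.get_calibration("top"),z):
    if r[1][0]<700 and 50<r[1][2]<140: print(z,*r)
cv2.imwrite("pics/end.png",np.hstack([cv2.resize(im[160:340,200:440],(400,300)),cv2.resize(t[120:330,100:380],(400,300))])[:,:,::-1])
```

```text
[ 0.51124539 -0.15615694  0.22612843]
0.027 [185. 280.] [440.7 287.3 125.  105.7] -17.9
0.027 [308. 270.] [474.7  -9.2 129.1 109. ] 17.2
0.027 [ 16. 195.] [620.1 708.5 109.3  83.4] 8.2
0.027 [193. 204.] [620.8 278.6 125.  105.4] -5.1
0.075 [185. 280.] [434.3 275.9 120.4 101.8] -17.9
0.075 [308. 270.] [467.   -9.8 124.4 105. ] 17.2
0.075 [ 16. 195.] [607.1 681.5 105.3  80.3] 8.2
0.075 [193. 204.] [607.7 267.5 120.4 101.6] -5.1
```

View pics/end.png

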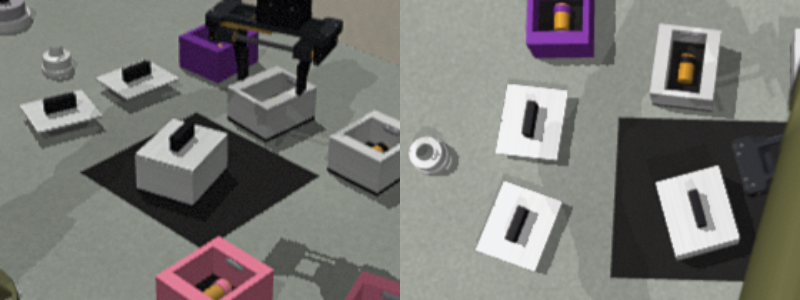

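The lid sits flat on the box, at (180,160) in the side half. The other two lids lie flat with their bars up, and the arm is clear of everything.

```bash
python3 -c "
from rig import ctrl
print(ctrl.finish_job())"
```

```text
the job is handed in; nothing more can be done
None
```

The third lid fitted the box on the mat and is pressed home on its rim, the two wrong lids lie back on the bench with their bars up, and the job was handed in at about 26 s (no verdict was returned).

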